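# Fit the amber lens and lock the fog lamp's retaining ring

## Robot

A 6-joint arm with a two-finger parallel gripper is mounted at the origin on the work surface. World frame = base frame: x ahead of the robot, y to its left, z up, the work surface at z = 0. Lengths are in m, angles in rad, forces in N, time in s.
With the tool pointing down it reaches from about 0.4 to 0.925 m from the base axis. Payload 3.4 kg.
Tool frame: the origin (TCP) lies at the very end of the fingers, on their centre line; the grasp point (between the pads) lies 19 mm behind it (env.pinch_z is the z of the grasp point in the tool frame, in m); z points along the fingers, y is the line along which they close (so a half turn about z gives the same grasp; the last joint's range is limited). The gripper opens to 85 mm and grips with 20 to 120 N. Pads are 22 mm wide; open, the fingers measure 114 mm over their backs; the gripper's body (76 mm by 85 mm) begins 54 mm behind the grasp point. The pads swing forward as they close: fully open they stand 13 mm farther back than shut.
Start: joints at [1.147, 0.307, 1.506, -0, 1.328, -0.073], TCP at [0.197, 0.54, 0.231] pointing down, gripper open.
Joint ranges: [-3.12, 3.12], [-1.05, 2.28], [0.14, 2.33], [-1.42, 4.57], [0.1, 2.73], [-2.68, 2.68]. Speed limits (rad/s): [2.57, 2.57, 3.14, 3.14, 3.14, 3.14].

## Interface

Orientations are given as a unit quaternion [w, x, y, z].
In Python, from station import sensors, optics, workorder, env gives the robot as it stands. The module is installed in compiled form; this text tells all that it offers.
- The arm moves only by the tool move_arm, never from a script. Its argument "plan" is a list of rows, each a list of 3 entries, a list of its own where there are three numbers: the shift along the tool's x, y, z as a fraction of full scale, then the turn about the tool's z as a fraction of full scale, then the opening, from 0 (shut) to 1 (fully open). In form: [[[dx, dy, dz], roll, claw], ...]. A call has 1 to 20 rows; each row shifts and turns the commanded pose from where the row before left it, along the tool's axes as they then stand; what a row does not reach is not made up. Full scale, the value 1, is 400 mm for a shift and 6 degrees for a turn. A row lasts 1/12 s, in which the tool goes at most 41.7 mm and 7.16 degrees, less where a joint would pass 70% of its speed; a pose out of reach is approached as far as the arm can. A call with a number of a shift or a turn outside -1 to 1 is refused whole. A call with a gripper value outside its range is refused whole. The fingers move at their own pace and stop on an object; "newtons" is the grip in N (left out, the last holds). Time passes only in rows, so rows that do not move let the fingers close. It gives the time, the measured TCP pose, the force, the opening and the grip force at its end, in the units of the state.
- sensors.get_obs(): the state, without advancing time (a new reading comes with each control period).
- optics.read_camera(name): name is "side" or "top"; returns (picture, depth): 384x512x3 uint8, red, green, blue; 384x512 float32, m along the optical axis (not along the pixel's ray), 0 where there is no reading.
- optics.camera_params(name): a dict with "K" (3x3 intrinsics, pixels), "extrinsics" (4x4, takes a point from camera to world coordinates). Camera axes: x right, y down, z forward; pixel columns grow to the right and rows downward; lengths in m; the calibration is good to about 2 mm. A picture is of the moment at which its call begins. camera_params takes no time and is no camera call.
- workorder.sign_off(): hands the job in; it is judged then, once.
Trained networks look in the newest picture that a camera, given by its name, has taken for a name from the list of things; names that differ only in an ending like _2 or _b are one class to them, and where a whole thing is asked for, a point or a joint stands for the part that bears it (a point fixed in the world has none). Each returns a list of dicts, best first, with "score" (0 to 1); they miss things now and then, are a little off and sometimes report something else, mostly with a low value. They report only what shows in the picture. A call takes as long as a camera call. They do not tell look-alikes from the thing itself.
- optics.find_in(camera, label): "bbox" ([left, top, right, bottom] in pixels, round what is visible of it).
- optics.trace(camera, label): "pixels" (384x512 bool, what is visible of it) and "bbox" ([left, top, right, bottom] in pixels, round what is visible of it).
- optics.mark_of(camera, label): "at" ([column, row] in pixels: a listed point, or the origin of a listed thing).
The state is a dict: "clock": time; "q": joint angles; "dq": joint speeds; "tau": joint torques, N m; "position": TCP position; "orientation": TCP orientation; "wrist_force": force on the tool from outside, world axes, zero at the start; "torque": the same for the moment, N m; "finger_gap": opening from 0.0 (shut) to 1.0 (fully open); "finger_force": force on a finger pad.
Only numpy, scipy, OpenCV 4.12 (cv2) and the standard library are available. Lean on these libraries where they do the work, as an engineer would, in place of code of your own. Each camera call takes 0.05 s, during which the arm holds its last target. There are 200 camera calls.

## Task

Make up the fog lamp on the bench: lay the amber lens flat in the lamp's round bowl, lowering it in and letting go just above its seat, because it is glass. Then set the blue retaining ring centrally on top of it with its two lugs clear of the steel claws, and screw it clockwise, seen from above, until the lugs are fully home under the claws. Let go and leave it so.

Things in the scene. Friction and masses are not known exactly. Their poses are not given: they have to be found in the camera images.
- amber_lens_mid (a point): Centre, half-way up, of the amber (orange-yellow) lens: a thick round disc 50 mm across and 22 mm high, 60 g, lying flat on the bench, ribbed on top; grip it across its 50 mm, its turn does not matter. The clear (pale) and red lenses of the same shape are not wanted.
- ring_grip (a point): In the grip bar of the blue ring, on its axis, 30 mm above its underside. Ring 60 mm outside, 36 inside, 8 thick, 90 g; two lugs along its own x and -x, 18 wide, tips 52 mm from the axis. Bar also along x, 56 long, 12 thick in y, 22 to 42 mm above the underside: grip across the 12 mm. A half turn makes no difference. The black rubber hoop is not wanted.
- lamp: Round black fog lamp, face up, fixed; origin on the bench under its centre. Flange 132 mm across, top 54 mm above the bench. Steel claws on its own +x and -x side, 47 wide with sloped lead-in, tops 77 mm above the bench, reach in to 41 mm from the axis, undersides 12 mm above the flange. Home: ring x in line with lamp x; a stop ends the turn about 5 degrees later. Light friction, no spring.
- lamp_mouth (a point): On the lamp's axis level with the flange top; axes as the lamp's. Bowl 76 mm wide here, narrowing to 60, 21 mm deep; the lens on its floor stands 1 mm proud and the ring rests on it, underside 55 mm above the bench. Set the ring on with its x 60 to 90 degrees anticlockwise of the lamp's x, then turn clockwise. Lens: fingers along the lamp's y clear the claws.
Not all that is in view belongs to the job. Of the things like the part that bears amber_lens_mid, leave any that is green or pink; of the rest the smaller one is meant.

How it is judged:
On the way, in this order (a step that is already met when the one before it is completed fails the run):
1. the amber lens lies flat in the bowl, the ring not yet on the lamp (horizontal distance between amber_lens_mid and lamp_mouth below 0.012 m and z of amber_lens_mid in the frame of lamp_mouth between -0.015 and -0.006 m and angle between amber_lens_mid's own z axis and vertical below 0.17 rad and horizontal distance between ring_grip and lamp_mouth above 0.08 m), for 0.2 s.
2. the ring is set down on the lens between the claws, lugs clear of them (horizontal distance between ring_grip and lamp_mouth below 0.018 m and z of ring_grip in the frame of lamp_mouth below 0.04 m and angle between the x axis of ring_grip and the x axis of lamp_mouth, either way round above 0.5 rad), for 0.1 s.
At the end, for the whole second after the job is handed in: The amber lens lies flat (within 10 degrees) on the floor of the bowl, within 12 mm of the lamp's axis; the blue ring lies flat (within 10 degrees) on it, within 12 mm of the axis and within 4 mm of its seated height, its lugs under the claws (within 17 degrees of in line with them) (horizontal distance between each of amber_lens_mid, ring_grip and lamp_mouth below 0.012 m and z of amber_lens_mid in the frame of lamp_mouth between -0.015 and -0.006 m and angle between each of amber_lens_mid, ring_grip's own z axis and vertical below 0.17 rad and z of ring_grip in the frame of lamp_mouth between 0.026 and 0.035 m and angle between the x axis of ring_grip and the x axis of lamp_mouth, either way round below 0.3 rad); the robot touches nothing.
It fails at once if the amber lens is dropped from more than about 40 mm (falls free faster than 0.9 m/s) (linear speed of amber_lens above 0.9 m/s and contact force between the fingers and amber_lens below 0.05 N).
It also fails if it takes over 58 s, if anything falls off the work surface, if the arm or the gripper's body presses on something with over 40 N, if the wrist force passes 120 N, or if a joint passes its speed limit or range.

## Working session

There is one attempt and no reset: what is moved stays moved. The work goes in short steps, Python scripts to look and compute and a tool call to move; the robot and the scene stay as the last step left them, time stands still between calls to the robot, and variables do not carry over. Pictures are saved under pics/ and viewed, at most 10 in all, crops included, and the job is handed in when it is done.

Besides the shell and the picture viewer there is one more tool, called as a command line: name --argument value ..., lists and objects as JSON in quotes. move_arm: Moves the arm, as the interface text tells. Its arguments: {"type":"object","properties":{"plan":{"type":"array"},"newtons":{"type":"number"}},"required":["plan"]}

```bash
mkdir -p pics
cat > h.py <<'E'
import numpy as np, cv2
from station import sensors, optics, workorder, env
def cam(n):
    p=optics.camera_params(n); return np.array(p["K"]),np.array(p["extrinsics"])
def w(n,u,v,d):
    K,E=cam(n); c=np.array([(u-K[0,2])/K[0,0]*d,(v-K[1,2])/K[1,1]*d,d,1.]); return (E@c)[:3]
def atz(n,u,v,z):
    K,E=cam(n); r=E[:3,:3]@np.array([(u-K[0,2])/K[0,0],(v-K[1,2])/K[1,1],1.]); o=E[:3,3]; return o+r*(z-o[2])/r[2]
def cloud(n,d):
    K,E=cam(n); v,u=np.mgrid[:384,:512]; c=np.stack([(u-K[0,2])/K[0,0]*d,(v-K[1,2])/K[1,1]*d,d],-1)
    return c@E[:3,:3].T+E[:3,3]
E
python3 - <<'E'
from h import *
ims=[]
for n in("top","side"):
    p,d=optics.read_camera(n); ims.append(p); np.savez(f"/tmp/{n}.npz",p=p,d=d)
    print(n,np.round(cam(n)[1][:3,3],3))
    for l in("amber_lens_mid","ring_grip","lamp","lamp_mouth"):
        print(l,"box",[(np.round(r["bbox"]).tolist(),round(r["score"],2)) for r in optics.find_in(n,l)],
         "mark",[(np.round(r["at"]).tolist(),round(r["score"],2)) for r in optics.mark_of(n,l)])
for p,n in zip(ims,("top","side")): cv2.imwrite(f"pics/{n}.png",cv2.resize(p,(768,576),interpolation=cv2.INTER_CUBIC)[:,:,::-1])
print(sensors.get_obs(),env.pinch_z)
E
```

```text
top [0.406 0.018 1.111]
amber_lens_mid box [([140.0, 240.0, 164.0, 266.0], 0.97), ([181.0, 245.0, 209.0, 271.0], 0.91), ([164.0, 201.0, 182.0, 222.0], 0.65), ([197.0, 218.0, 219.0, 233.0], 0.58)] mark [([153.0, 252.0], 0.94), ([197.0, 256.0], 0.91), ([207.0, 223.0], 0.57), ([169.0, 212.0], 0.5)]
ring_grip box [([361.0, 131.0, 382.0, 166.0], 0.94)] mark []
lamp box [([226.0, 127.0, 273.0, 182.0], 0.7)] mark [([253.0, 156.0], 0.65)]
lamp_mouth box [([225.0, 128.0, 278.0, 182.0], 0.87)] mark [([248.0, 153.0], 0.66)]
side [0.453 0.825 0.893]
amber_lens_mid box [([267.0, 263.0, 289.0, 290.0], 0.95), ([284.0, 233.0, 299.0, 258.0], 0.6), ([312.0, 238.0, 344.0, 267.0], 0.6), ([307.0, 282.0, 340.0, 316.0], 0.56)] mark [([326.0, 253.0], 0.96), ([294.0, 242.0], 0.81), ([324.0, 298.0], 0.63), ([277.0, 274.0], 0.59)]
ring_grip box [([218.0, 113.0, 251.0, 129.0], 0.53)] mark [([236.0, 120.0], 0.71)]
lamp box [([199.0, 174.0, 255.0, 218.0], 0.75)] mark [([225.0, 204.0], 0.7)]
lamp_mouth box [([200.0, 169.0, 253.0, 221.0], 0.62)] mark [([226.0, 189.0], 0.65)]
{'clock': 0.9, 'q': array([ 1.14752890e+00,  3.06758814e-01,  1.50642346e+00, -3.46016814e-05,
        1.32842744e+00, -7.35032941e-02]), 'dq': array([ 0.00042437,  0.00099019, -0.00169878,  0.00042392,  0.00023089,
        0.0015885 ]), 'tau': array([-1.45451275e-03, -4.57445598e+01, -2.52340972e+01, -1.73662365e-04,
        6.31608546e-04,  9.71403864e-06]), 'position': array([0.1970668 , 0.54015338, 0.23131965]), 'orientation': array([ 1.41828722e-05,  1.73987915e-01,  9.84747787e-01, -1.23964381e-05]), 'wrist_force': array([ 0.09066515, -0.59224366, -0.52800947]), 'torque': array([ 0.00239735,  0.03769331, -0.00910882]), 'finger_force': 0.0, 'finger_gap': 0.9997663068008372} -0.0187
```

View pics/top.png

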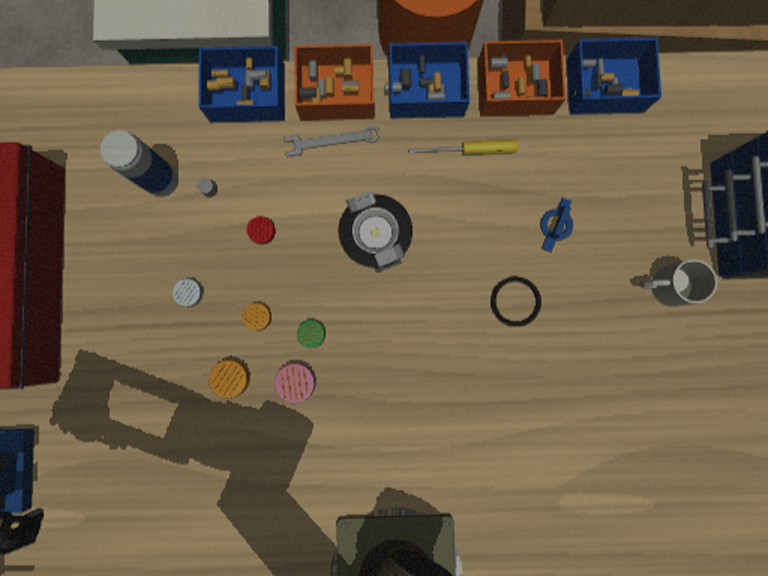

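View pics/side.png

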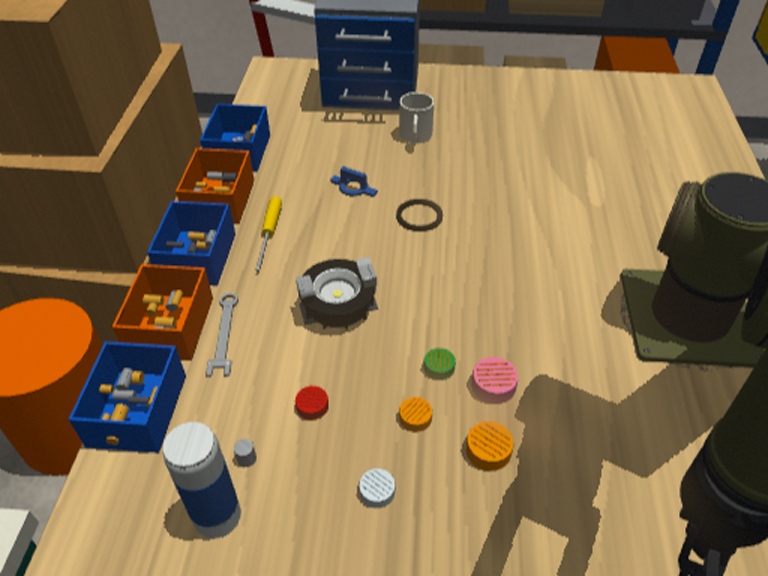

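The top view shows round discs (512-px coordinates): small orange (171,211), large orange (152,252), green (207,222), pink (196,255), red (173,153) and clear (124,195). I choose the small orange. The ring is at (371,149), the lamp at (250,154) with claws at about (240,135) and (259,171), and the rubber hoop at (344,201).

```bash
cat > meas.py <<'E'
from h import *
for n,lens,ring,lamp in(("top",(171,211),(371,149),(250,154)),("side",(277,274),(236,120),(225,192))):
    f=np.load(f"/tmp/{n}.npz"); p,d=f["p"],f["d"]; P=cloud(n,d); hsv=cv2.cvtColor(p,cv2.COLOR_RGB2HSV)
    v,u=np.mgrid[:384,:512]
    near=lambda c,r:np.hypot(u-c[0],v-c[1])<r
    H,S,V=[hsv[...,i].astype(int) for i in range(3)]
    m=near(lens,18)&(S>190)&(H<25)&(P[...,2]>.015)
    q=P[m]; top=q[q[:,2]>np.median(q[:,2])-.004]
    print(n,"lens",m.sum(),q.mean(0).round(4),"z",np.percentile(q[:,2],[5,50,95]).round(4),cv2.minEnclosingCircle(top[:,:2].astype(np.float32)))
    m=near(ring,26)&(H>95)&(H<130)&(S>120)&(P[...,2]>-.01); q=P[m]
    print("ring",m.sum(),q.mean(0).round(4),np.percentile(q[:,2],[5,50,95,99]).round(4))
    b=q[q[:,2]>.033]; print(" bar",len(b),b.mean(0).round(4),cv2.minAreaRect((b[:,:2]*1e3).astype(np.float32)))
    print(" all",cv2.minAreaRect((q[:,:2]*1e3).astype(np.float32)))
    q=P[near(lamp,40)&(P[...,2]>.045)&(P[...,2]<.062)]
    print("flange",len(q),cv2.minEnclosingCircle(q[:,:2].astype(np.float32)),np.median(q[:,2]))
    q=P[near(lamp,40)&(P[...,2]>.068)&(P[...,2]<.09)]
    c=cv2.kmeans(q[:,:2].astype(np.float32),2,None,(3,50,1e-5),5,cv2.KMEANS_PP_CENTERS)[2]
    e=c[0]-c[1]; print("claws",len(q),c.tolist(),"mid",c.mean(0),"sep",np.hypot(*e),"deg",np.degrees(np.arctan2(e[1],e[0])),"z",np.median(q[:,2]))
    if n=="top":
        cv2.imwrite("pics/crop.png",cv2.resize(p[115:275,110:390],(800,457),interpolation=cv2.INTER_CUBIC)[:,:,::-1])
E
python3 meas.py
```

```text
top lens 75 [0.4629 0.2401 0.0369] z [0.0177 0.023  0.0258] ((0.43612509965896606, 0.14064304530620575), 0.12671169638633728)
ring 352 [ 0.6134 -0.3096  0.0212] [0.0054 0.0094 0.0434 0.0452]
 bar 99 [ 0.6139 -0.3087  0.052 ] ((510.8165283203125, -162.8710479736328), (34.569793701171875, 416.6861572265625), 34.965904235839844)
 all ((513.582275390625, -175.19232177734375), (59.48417282104492, 438.2421875), 36.96516036987305)
flange 1153 ((0.6035029888153076, 0.022322990000247955), 0.06666800379753113) 0.0539479691136866
claws 342 [[0.556266725063324, -0.0007114465697668493], [0.6517660617828369, 0.04646121710538864]] mid [0.6040164  0.02287489] sep 0.10651471 deg -153.71255 z 0.07341333087168833
side lens 355 [0.4602 0.2442 0.0243] z [0.018  0.0222 0.0246] ((0.4593690037727356, 0.520116925239563), 0.3050972819328308)
ring 148 [ 0.6163 -0.2996  0.0239] [0.0059 0.0098 0.044  0.0467]
 bar 39 [ 0.6132 -0.2835  0.0647] ((526.9720458984375, 242.60684204101562), (41.8790283203125, 1173.4554443359375), 9.265085220336914)
 all ((517.4576416015625, 234.03363037109375), (86.95378875732422, 1185.8231201171875), 10.401412963867188)
flange 1016 ((0.6051211953163147, 0.021700862795114517), 0.06762664020061493) 0.05406689923134067
claws 287 [[0.654205322265625, 0.04564189165830612], [0.5580161809921265, -0.0007271231734193861]] mid [0.60611075 0.02245738] sep 0.10678219 deg 25.736893 z 0.07350094875097579
```

View pics/crop.png

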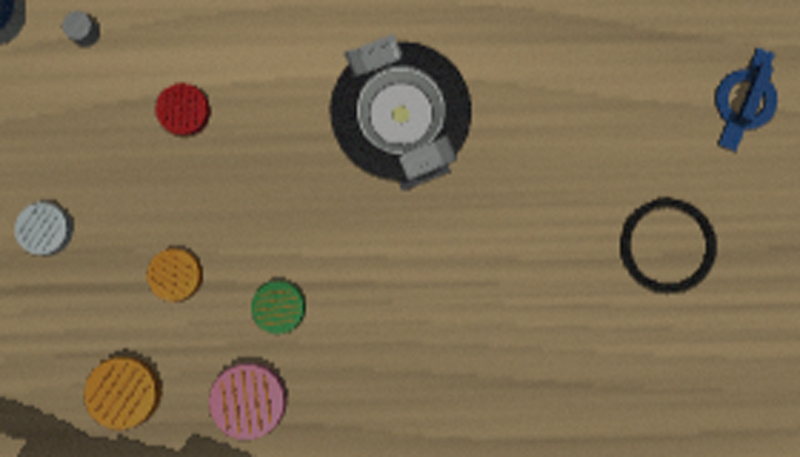

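The crop confirms the small orange disc at crop (174,274); it is the size of the red and clear lenses, and the lower orange disc is clearly larger. Next I filter out the missing-depth pixels.

```bash
sed -i 's/^    v,u=np.mgrid/    P[(d<=0)|(P[...,2]>.1)]=[0,0,-1]; v,u=np.mgrid/; s/q\[:,2\]>.033\]/q[:,2]>.038]/' meas.py; sed -i '/imwrite/d;s/        if n==.*//;/if n=="top"/d' meas.py; python3 meas.py
python3 - <<'E'
from h import *
o=sensors.get_obs()
from scipy.spatial.transform import Rotation as R
print(R.from_quat(np.roll(o["orientation"],-1)).as_matrix().round(3))
E
```

```text
top lens 74 [0.4637 0.2431 0.0224] z [0.0177 0.023  0.0255] ((0.45842939615249634, 0.24097487330436707), 0.024099059402942657)
ring 351 [ 0.614  -0.3105  0.0181] [0.0054 0.0094 0.0433 0.0449]
 bar 86 [ 0.6156 -0.312   0.042 ] ((616.3873901367188, -312.44732666015625), (11.303900718688965, 55.437618255615234), 65.15593719482422)
 all ((617.0593872070312, -312.9416809082031), (94.51300811767578, 56.799400329589844), 1.0836468935012817)
flange 1153 ((0.6035029888153076, 0.022322990000247955), 0.06666800379753113) 0.0539479691136866
claws 342 [[0.556266725063324, -0.0007114465697668493], [0.6517660617828369, 0.04646121710538864]] mid [0.6040164  0.02287489] sep 0.10651471 deg -153.71255 z 0.07341333087168833
side lens 354 [0.4602 0.2426 0.0218] z [0.018  0.0222 0.0246] ((0.46001800894737244, 0.24047699570655823), 0.02599537931382656)
ring 147 [ 0.6174 -0.3073  0.018 ] [0.0059 0.0098 0.044  0.0463]
 bar 38 [ 0.6174 -0.3127  0.0429] ((620.1692504882812, -312.1499328613281), (16.850732803344727, 54.1928825378418), 58.00387191772461)
 all ((621.4463500976562, -305.9094543457031), (40.01951599121094, 102.896484375), 62.522029876708984)
flange 1016 ((0.6051211953163147, 0.021700862795114517), 0.06762664020061493) 0.05406689923134067
claws 287 [[0.654205322265625, 0.04564189165830612], [0.5580161809921265, -0.0007271231734193861]] mid [0.60611075 0.02245738] sep 0.10678219 deg 25.736893 z 0.07350094875097579
[[-0.939  0.343  0.   ]
 [ 0.343  0.939 -0.   ]
 [-0.    -0.    -1.   ]]
```

move_arm --plan '[[[-0.0793,-0.0435,0.025],0,1],[[-0.0793,-0.0435,0.025],0,1],[[-0.0793,-0.0435,0.025],0,1],[[-0.0793,-0.0435,0.025],0,1],[[-0.0793,-0.0435,0.025],0,1],[[-0.0793,-0.0435,0.025],0,1],[[-0.0793,-0.0435,0.025],0,1],[[-0.0793,-0.0435,0.025],0,1],[[-0.0793,-0.0435,0.025],0,1],[[-0.0793,-0.0435,0.025],0,1],[[-0.0793,-0.0435,0.025],0,1],[[0,0,0],-0.959,1],[[0,0,0],-0.959,1],[[0,0,0],-0.959,1],[[0,0,0],-0.959,1],[[0,0,0],-0.959,1],[[0,0,0],-0.959,1],[[0,0,0],-0.959,1],[[0,0,0],-0.959,1],[[0,0,0],0,1]]' --newtons 30

```text
clock: 2.57
position: [0.4594, 0.2409, 0.1214]
orientation: [0.0, -0.226, 0.974, 0.0]
wrist_force: [-0.0, 0.6, -0.5]
finger_gap: 0.998
finger_force: 0.0
```

```bash
cat > go.py <<'E'
# usage: go.py x y [z] [toolY_deg]: shift in tool units (now), roll units
from h import *; import sys
from scipy.spatial.transform import Rotation as Rn
def go(x,y,z=None,a=None):
    o=sensors.get_obs(); p=o["position"]; M=Rn.from_quat(np.roll(o["orientation"],-1)).as_matrix()
    t=np.array([x,y,p[2] if z is None else z]); s=M.T@(t-p)/.4
    ang=np.degrees(np.arctan2(M[1,1],M[0,1]))
    print("clock",round(o["clock"],2),"pos",p.round(4),"tooly",ang.round(2),"tilt",M[2,2].round(4),"q6",o["q"][5].round(3),"gap",o["finger_gap"].round(3),"F",o["wrist_force"].round(1),"Tz",o["torque"].round(2),"ff",o["finger_force"])
    print("shift units",s.round(4),"min rows",np.linalg.norm(s)*400/41.7)
    if a is not None:
        d=(ang-a+180)%360-180; print("roll units",d/6)
if __name__=="__main__": go(*map(float,sys.argv[1:]))
E
python3 go.py .459 .2407 .006 116
python3 - <<'E'
from h import *
for n in("top","side"):
    p,d=optics.read_camera(n); P=cloud(n,d); P[d<=0]=0
    H,S,V=[cv2.cvtColor(p,cv2.COLOR_RGB2HSV)[...,i].astype(int) for i in range(3)]
    m=(np.hypot(P[...,0]-.459,P[...,1]-.2407)<.04)&(S>180)&(H<25)&(P[...,2]>.015)&(P[...,2]<.03)
    print(n,m.sum(),P[m].mean(0) if m.sum() else 0)
    if n=="side": cv2.imwrite("pics/s2.png",cv2.resize(p[160:340,180:420],(800,600))[:,:,::-1])
E
```

```text
top 151 [0.45367574 0.23541195 0.02264167]
side 353 [0.46041759 0.24270657 0.02192754]Traceback (most recent call last):
  File "go.py", line 12, in <module>
    if __name__=="__main__": go(*map(float,sys.argv[1:]))
                             ~~^^^^^^^^^^^^^^^^^^^^^^^^^^
  File "go.py", line 8, in go
    print("clock",round(o["clock"],2),"pos",p.round(4),"tooly",ang.round(2),"tilt",M[2,2].round(4),"q6",o["q"][5].round(3),"gap",o["finger_gap"].round(3),"F",o["wrist_force"].round(1),"Tz",o["torque"].round(2),"ff",o["finger_force"])
                                                                                                                                 ^^^^^^^^^^^^^^^^^^^^^
AttributeError: 'float' object has no attribute 'round'
```

View pics/s2.png

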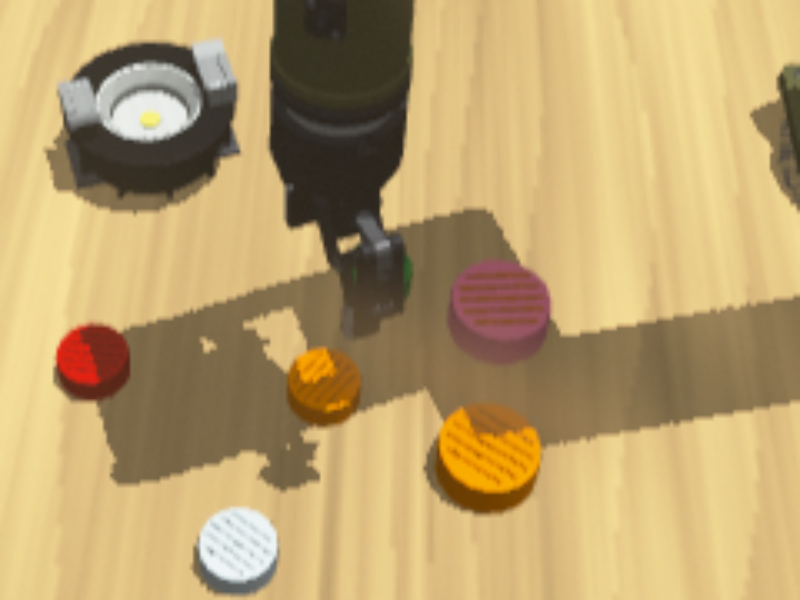

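The side crop shows the small orange lens at (323,380), clear of its neighbours, with the gripper above it. I descend and grip.

move_arm --plan '[[[0,0,0.06],0,1],[[0,0,0.06],0,1],[[0,0,0.06],0,1],[[0,0,0.06],0,1],[[0,0,0.04],0,1],[[0,0,0.008],0,1],[[0,0,0],0,0.3],[[0,0,0],0,0.3],[[0,0,0],0,0.3],[[0,0,0],0,0.3],[[0,0,0],0,0.3],[[0,0,0],0,0.3],[[0,0,0],0,0.3]]' --newtons 30

```text
clock: 3.75
position: [0.4603, 0.2413, 0.0076]
orientation: [0.002, -0.225, 0.974, 0.0]
wrist_force: [-0.7, -0.4, 7.2]
finger_gap: 0.561
finger_force: 31.5
```

```bash
sed -i 's/o\["finger_gap"\].round(3)/round(o["finger_gap"],3)/' go.py; python3 go.py .605 .0222 .13 116
```

```text
clock 3.75 pos [0.4603 0.2413 0.0076] tooly 115.97 tilt -1.0 q6 -1.623 gap 0.561 F [-0.7 -0.4  7.2] Tz [ 0.04  0.12 -0.03] ff 31.492064259946346
shift units [-0.0862 -0.6509 -0.3057] min rows 6.946804887686828
roll units -0.00471341178250384
```

The upward force says the fingertips reach the bench, so the grip is too low on the lens for the bowl. I'll re-grip 11 mm higher.

move_arm --plan '[[[0,0,0],0,0.75],[[0,0,0],0,0.75],[[0,0,-0.01],0,0.75],[[0,0,-0.018],0,0.75],[[0,0,0],0,0.3],[[0,0,0],0,0.3],[[0,0,0],0,0.3],[[0,0,0],0,0.3],[[0,0,0],0,0.3],[[0,0,0],0,0.3]]' --newtons 35

```text
clock: 4.58
position: [0.4627, 0.2424, 0.0218]
orientation: [0.004, -0.225, 0.974, 0.001]
wrist_force: [-2.8, -0.2, 31.8]
finger_gap: 0.304
finger_force: 16.2
```

```bash
python3 go.py .605 .0222 .13 116
```

```text
clock 4.58 pos [0.4627 0.2424 0.0218] tooly 115.99 tilt -1.0 q6 -1.623 gap 0.304 F [-2.8 -0.2 31.8] Tz [-0.09  0.55  0.09] ff 16.18456824682653
shift units [-0.0809 -0.6508 -0.2697] min rows 6.802492981553297
roll units -0.0010335019363291547
```

The tips slid onto the lens top, so the TCP really is the tip and the first grip was right. The upward force came from the pads swinging forward. I back off, open and look again.

move_arm --plan '[[[0,0,-0.04],0,0.3],[[0,0,-0.08],0,1],[[0,0,-0.08],0,1],[[0,0,-0.08],0,1],[[0,0,0],0,1]]'

```text
clock: 5.0
position: [0.4633, 0.2426, 0.1353]
orientation: [0.006, -0.225, 0.974, 0.001]
wrist_force: [0.7, -0.2, 0.1]
finger_gap: 0.853
finger_force: 0.0
```

```bash
python3 - <<'E'
from h import *
for n in("side","top"):
    p,d=optics.read_camera(n); P=cloud(n,d); P[d<=0]=0
    H,S,V=[cv2.cvtColor(p,cv2.COLOR_RGB2HSV)[...,i].astype(int) for i in range(3)]
    m=(np.hypot(P[...,0]-.459,P[...,1]-.2407)<.05)&(S>180)&(H<25)&(P[...,2]>.012)&(P[...,2]<.03)
    q=P[m]; print(n,m.sum(),q.mean(0) if len(q) else 0, np.percentile(q[:,2],[5,50,95]).round(4) if len(q) else 0)
    t=q[q[:,2]>.018]
    if len(t): print(cv2.minEnclosingCircle(t[:,:2].astype(np.float32)))
E
python3 go.py .460 .2407 .008 116
```

```text
side 368 [0.46022304 0.24340988 0.02164148] [0.0159 0.022  0.0247]
((0.45984601974487305, 0.24067363142967224), 0.026034453883767128)
top 176 [0.45512901 0.23739648 0.02261948] [0.0194 0.0226 0.026 ]
((0.4571959674358368, 0.24054239690303802), 0.024088289588689804)
clock 5.1 pos [0.4604 0.2413 0.1309] tooly 115.99 tilt -1.0 q6 -1.623 gap 0.993 F [-0.7 -0.4 -0.7] Tz [-0.    0.03 -0.04] ff 0.0
shift units [ 0.0028 -0.0007  0.3074] min rows 2.948398803941142
roll units -0.0017057676934371102
```

move_arm --plan '[[[0.002,0,0.07],0,1],[[0,0,0.07],0,1],[[0,0,0.07],0,1],[[0,0,0.06],0,1],[[0,0,0.036],0,1],[[0,0,0],0,0.4],[[0,0,0],0,0.4],[[0,0,0],0,0.4],[[0,0,0],0,0.4],[[0,0,0],0,0.4],[[0,0,0],0,0.4]]' --newtons 30

```text
clock: 6.02
position: [0.4592, 0.2407, 0.0079]
orientation: [0.001, -0.225, 0.974, 0.0]
wrist_force: [-0.4, 0.2, -0.5]
finger_gap: 0.564
finger_force: 31.0
```

move_arm --plan '[[[0,0,-0.04],0,0.4],[[0,0,-0.08],0,0.4],[[0,0,-0.09],0,0.4],[[0,0,-0.09],0,0.4],[[0,0,0],0,0.4]]'

```text
clock: 6.43
position: [0.4632, 0.2425, 0.1342]
orientation: [0.007, -0.225, 0.974, 0.001]
wrist_force: [1.6, 0.1, -0.8]
finger_gap: 0.562
finger_force: 31.4
```

```bash
python3 go.py .605 .0222 .13 116
```

```text
clock 6.43 pos [0.4632 0.2425 0.1342] tooly 115.99 tilt -0.9999 q6 -1.623 gap 0.562 F [ 1.6  0.1 -0.8] Tz [ 0.02 -0.03 -0.02] ff 31.3880084361881
shift units [-0.077  -0.6504  0.012 ] min rows 6.2830547600872855
roll units -0.000906833507424191
```

move_arm --plan '[[[-0.0109,-0.0814,0],0,0.4],[[-0.0109,-0.0814,0],0,0.4],[[-0.0109,-0.0814,0],0,0.4],[[-0.0109,-0.0814,0],0,0.4],[[-0.0109,-0.0814,0],0,0.4],[[-0.0109,-0.0814,0],0,0.4],[[-0.0109,-0.0814,0],0,0.4],[[-0.0109,-0.0814,0],0,0.4],[[0,0,0],0,0.4],[[0,0,0],0,0.4],[[0,0,0],0,0.4]]'

```text
clock: 7.35
position: [0.6032, 0.0217, 0.1266]
orientation: [-0.001, -0.224, 0.974, 0.0]
wrist_force: [-0.3, 0.0, -1.1]
finger_gap: 0.564
finger_force: 31.5
```

```bash
python3 go.py .605 .0222 .054 116
python3 - <<'E'
from h import *
for n in("side","top"):
    p,d=optics.read_camera(n); P=cloud(n,d); P[d<=0]=0
    H,S,V=[cv2.cvtColor(p,cv2.COLOR_RGB2HSV)[...,i].astype(int) for i in range(3)]
    m=(np.hypot(P[...,0]-.605,P[...,1]-.0222)<.06)&(S>180)&(H<25)&(P[...,2]>.08)&(P[...,2]<.16)
    q=P[m]; print(n,m.sum(),q.mean(0) if len(q) else 0, np.percentile(q[:,2],[2,50,98]).round(4) if len(q) else 0)
    if n=="side": cv2.imwrite("pics/s3.png",cv2.resize(p[100:250,150:350],(800,600))[:,:,::-1])
E
```

```text
clock 7.35 pos [0.6032 0.0217 0.1266] tooly 115.94 tilt -1.0 q6 -2.058 gap 0.564 F [-0.3  0.  -1.1] Tz [0.03 0.01 0.04] ff 31.473501375876367
shift units [-0.0047 -0.0009  0.1815] min rows 1.7419644288918024
roll units -0.010515736377499252
side 157 [0.61424808 0.03021891 0.13831323] [0.1229 0.1409 0.1442]
top 30 [0.58266931 0.02113892 0.14142786] [0.1385 0.1413 0.1441]
```

View pics/s3.png

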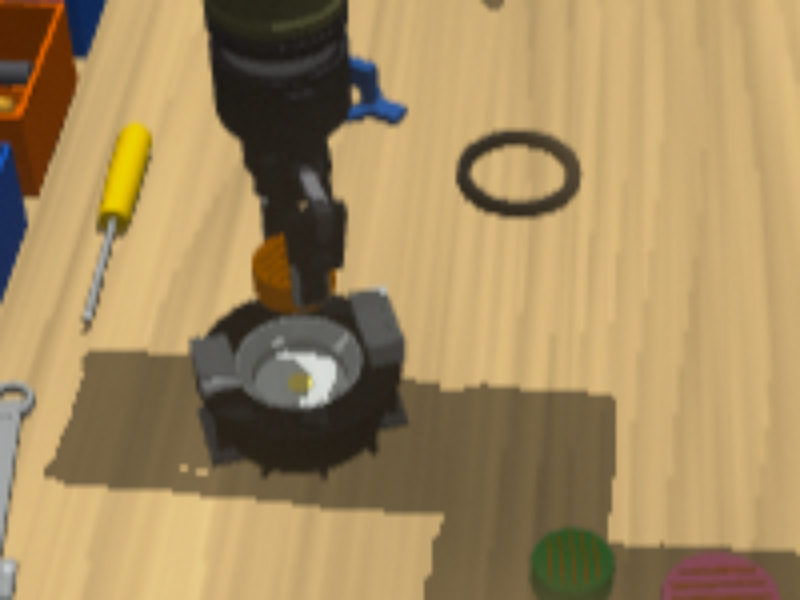

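The side crop shows the lens held level at (295,275), above the bowl at (300,370). I lower it and watch the force.

move_arm --plan '[[[-0.004,0,0.06],0,0.4],[[0,0,0.06],0,0.4],[[0,0,0.04],0,0.4],[[0,0,0.012],0,0.4],[[0,0,0.0075],0,0.4],[[0,0,0],0,0.4],[[0,0,0],0,0.4]]'

```text
clock: 8.03
position: [0.6061, 0.0228, 0.0561]
orientation: [0.001, -0.225, 0.974, -0.0]
wrist_force: [0.6, 0.0, -1.1]
finger_gap: 0.566
finger_force: 31.5
```

move_arm --plan '[[[0,0,0.005],0,0.4],[[0,0,0.005],0,0.4],[[0,0,0],0,0.4],[[0,0,0],0,0.4]]'

```text
clock: 8.37
position: [0.6056, 0.0222, 0.0514]
orientation: [0.0, -0.225, 0.974, -0.0]
wrist_force: [-0.4, -0.1, 0.6]
finger_gap: 0.568
finger_force: 31.5
```

move_arm --plan '[[[0,0,0.005],0,0.4],[[0,0,0.005],0,0.4],[[0,0,0],0,0.4],[[0,0,0],0,0.4]]'

```text
clock: 8.7
position: [0.6053, 0.0222, 0.0469]
orientation: [-0.0, -0.225, 0.974, 0.0]
wrist_force: [0.3, -0.1, -1.0]
finger_gap: 0.568
finger_force: 31.5
```

move_arm --plan '[[[0,0,0],0,0.62],[[0,0,0],0,0.65],[[0,0,0],0,0.65],[[0,0,0],0,0.65]]'

```text
clock: 9.03
position: [0.6056, 0.0223, 0.0472]
orientation: [0.0, -0.225, 0.974, -0.0]
wrist_force: [0.4, -0.6, 0.5]
finger_gap: 0.647
finger_force: 0.0
```

move_arm --plan '[[[0,0,-0.02],0,0.66],[[0,0,-0.05],0,0.66],[[0,0,-0.09],0,1],[[0,0,-0.09],0,1],[[0,0,0],0.96,1],[[0,0,0],0.96,1],[[0,0,0],0.96,1],[[0,0,0],0.96,1],[[0,0,0],0.96,1],[[0,0,0],0.96,1],[[0,0,0],0.96,1],[[0,0,0],0.96,1],[[0,0,0],0.96,1],[[0,0,0],0,1]]'

```text
clock: 10.2
position: [0.6056, 0.0223, 0.1478]
orientation: [0.0, 0.225, 0.974, 0.0]
wrist_force: [-0.6, 1.0, -0.6]
finger_gap: 0.998
finger_force: 0.0
```

```bash
python3 go.py .617 -.3125 .13 64
python3 - <<'E'
from h import *
for n in("side","top"):
    p,d=optics.read_camera(n); P=cloud(n,d); P[d<=0]=0
    H,S,V=[cv2.cvtColor(p,cv2.COLOR_RGB2HSV)[...,i].astype(int) for i in range(3)]
    m=(np.hypot(P[...,0]-.605,P[...,1]-.0222)<.04)&(S>180)&(H<25)&(P[...,2]>.03)&(P[...,2]<.08)
    q=P[m]; print(n,m.sum(),q.mean(0) if len(q) else 0, np.percentile(q[:,2],[5,50,95]).round(4) if len(q) else 0)
    if n=="side": cv2.imwrite("pics/s4.png",cv2.resize(p[100:250,150:350],(800,600))[:,:,::-1])
E
```

```text
clock 10.2 pos [0.6056 0.0223 0.1478] tooly 64.01 tilt -1.0 q6 -1.15 gap 0.998 F [-0.6  1.  -0.6] Tz [ 0.    0.03 -0.01] ff 0.0
shift units [-0.3924 -0.7399  0.0445] min rows 8.044969339837374
roll units 0.002265422755082606
side 281 [0.60587559 0.02587782 0.05372634] [0.0445 0.0549 0.0577]
top 164 [0.59729796 0.02358923 0.05540105] [0.0522 0.0555 0.0586]
```

View pics/s4.png

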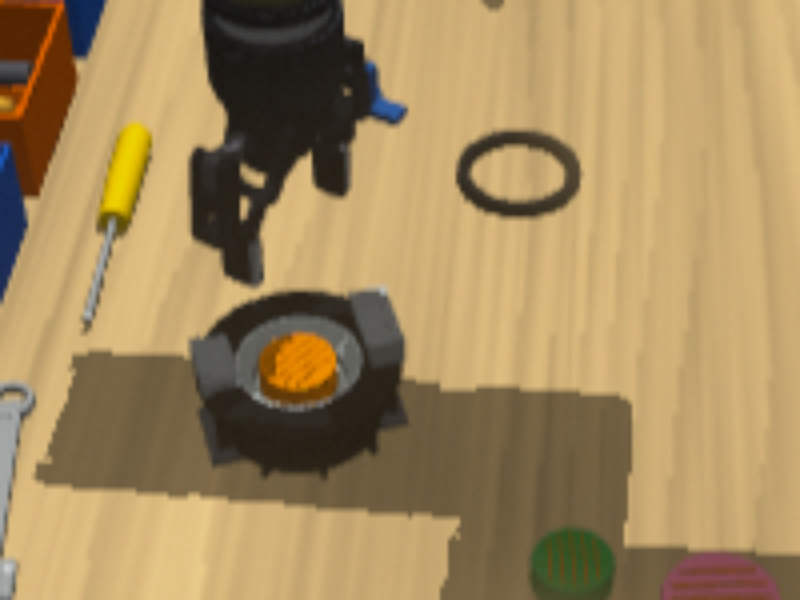

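The side crop shows the lens flat and centred in the bowl at (300,365), top height 0.055 as it should be. On to the ring.

move_arm --plan '[[[-0.0436,-0.0822,0],0,1],[[-0.0436,-0.0822,0],0,1],[[-0.0436,-0.0822,0],0,1],[[-0.0436,-0.0822,0],0,1],[[-0.0436,-0.0822,0],0,1],[[-0.0436,-0.0822,0],0,1],[[-0.0436,-0.0822,0],0,1],[[-0.0436,-0.0822,0],0,1],[[-0.0436,-0.0822,0.01],0,1],[[0,0,0],0,0.7],[[0,0,0],0,0.7]]'

```text
clock: 11.22
position: [0.6173, -0.315, 0.1427]
orientation: [-0.0, 0.224, 0.974, -0.0]
wrist_force: [-0.3, 1.3, 0.3]
finger_gap: 0.747
finger_force: 0.0
```

```bash
python3 go.py .617 -.3125 .018 64
python3 - <<'E'
from h import *
for n in("side","top"):
    p,d=optics.read_camera(n); P=cloud(n,d); P[d<=0]=0
    H,S,V=[cv2.cvtColor(p,cv2.COLOR_RGB2HSV)[...,i].astype(int) for i in range(3)]
    m=(np.hypot(P[...,0]-.617,P[...,1]+.3125)<.08)&(S>120)&(H>95)&(H<130)&(P[...,2]>-.01)&(P[...,2]<.06)
    q=P[m]; b=q[q[:,2]>.036]; print(n,m.sum(),len(b))
    for s in(q,b):
        if len(s)>5:print(cv2.minAreaRect((s[:,:2]*1e3).astype(np.float32)))
    x0=330 if n=="top" else 195; y0=115 if n=="top" else 85
    cv2.imwrite(f"pics/r_{n}.png",cv2.resize(p[y0:y0+75,x0:x0+100],(400,300))[:,:,::-1])
a=np.hstack([cv2.imread("pics/r_side.png"),cv2.imread("pics/r_top.png")]); cv2.imwrite("pics/r.png",a)
E
```

```text
clock 11.22 pos [ 0.6173 -0.315   0.1427] tooly 64.06 tilt -1.0 q6 -1.651 gap 0.747 F [-0.3  1.3  0.3] Tz [ 0.01 -0.02 -0.02] ff 0.0
shift units [0.0034 0.0053 0.3117] min rows 2.990356936101172
roll units 0.009899840026382853
side 130 37
((621.2719116210938, -307.347900390625), (36.85931396484375, 102.37809753417969), 60.4725341796875)
((614.9736328125, -314.7676086425781), (15.159929275512695, 51.97406768798828), 63.316463470458984)
top 328 90
((612.47265625, -312.91522216796875), (90.5484619140625, 56.9762077331543), 1.477971076965332)
((616.0095825195312, -313.0154113769531), (11.943964004516602, 55.615234375), 65.55086517333984)
```

View pics/r.png

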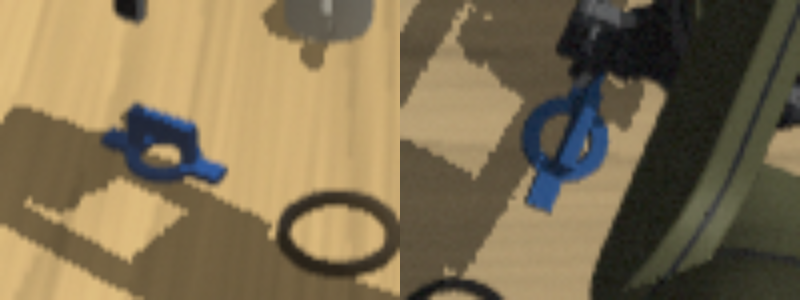

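The crops show the blue ring with its bar free (left crop at (165,140), right crop at (570,140)) and the hoop clear of it. I descend and grip the bar.

move_arm --plan '[[[0.002,0.003,0.07],-0.15,0.6],[[0,0,0.08],0,0.5],[[0,0,0.08],0,0.5],[[0,0,0.05],0,0.5],[[0,0,0.03],0,0.5],[[0,0,0.008],0,0.5],[[0,0,0],0,0.5],[[0,0,0],0,0],[[0,0,0],0,0],[[0,0,0],0,0],[[0,0,0],0,0],[[0,0,0],0,0],[[0,0,0],0,0],[[0,0,0],0,0]]' --newtons 50

```text
clock: 12.48
position: [0.619, -0.3118, 0.0181]
orientation: [0.002, 0.216, 0.976, -0.0]
wrist_force: [-0.1, 1.0, 6.5]
finger_gap: 0.129
finger_force: 50.0
```

```bash
python3 go.py .605 .022 .15 13
```

```text
clock 12.48 pos [ 0.619  -0.3118  0.0181] tooly 65.04 tilt -1.0 q6 -1.663 gap 0.129 F [-0.1  1.   6.5] Tz [ 0.12 -0.02  0.03] ff 49.98287379741669
shift units [ 0.3824  0.7418 -0.3313] min rows 8.613039787569013
roll units 8.673684585707415
```

move_arm --plan '[[[0,0,-0.03],0,0],[[0,0,-0.08],0,0],[[0,0,-0.1],0,0],[[0,0,-0.1],0,0],[[0.0425,0.0824,-0.02],0,0],[[0.0425,0.0824,0],0,0],[[0.0425,0.0824,0],0,0],[[0.0425,0.0824,0],0,0],[[0.0425,0.0824,0],0,0],[[0.0425,0.0824,0],0,0],[[0.0425,0.0824,0],0,0],[[0.0425,0.0824,0],0,0],[[0.0425,0.0824,0],0,0]]'

```text
clock: 13.57
position: [0.6033, 0.0241, 0.1487]
orientation: [0.0, 0.216, 0.976, 0.0]
wrist_force: [0.4, -0.9, -1.4]
finger_gap: 0.131
finger_force: 48.9
```

move_arm --plan '[[[0,0,0],0.963,0],[[0,0,0],0.963,0],[[0,0,0],0.963,0],[[0,0,0],0.963,0],[[0,0,0],0.963,0],[[0,0,0],0.963,0],[[0,0,0],0.963,0],[[0,0,0],0.963,0],[[0,0,0],0.963,0],[[0,0,0],0,0],[[0,0,0],0,0]]'

```text
clock: 14.48
position: [0.6037, 0.0224, 0.1484]
orientation: [0.0, 0.621, 0.784, 0.0]
wrist_force: [-0.6, -1.0, -1.4]
finger_gap: 0.132
finger_force: 49.1
```

```bash
cat > rm.py <<'E'
from h import *
for n in("side","top"):
    p,d=optics.read_camera(n); P=cloud(n,d); P[d<=0]=0
    H,S,V=[cv2.cvtColor(p,cv2.COLOR_RGB2HSV)[...,i].astype(int) for i in range(3)]
    m=(np.hypot(P[...,0]-.605,P[...,1]-.022)<.08)&(S>110)&(H>95)&(H<130)&(P[...,2]>.05)&(P[...,2]<.22)
    q=P[m]; print(n,m.sum(), np.percentile(q[:,2],[2,20,50,80,98]).round(4) if len(q) else 0)
    if len(q)>5:
        r=cv2.minAreaRect((q[:,:2]*1e3).astype(np.float32)); print(r)
        b=q[:,2]<np.percentile(q[:,2],3)+.012; print("low",b.sum(),cv2.minAreaRect((q[b][:,:2]*1e3).astype(np.float32)))
    if n=="side": cv2.imwrite("pics/s5.png",cv2.resize(p[80:230,150:350],(800,600))[:,:,::-1])
E
python3 rm.py; python3 go.py .605 .022 .075 13
```

```text
side 229 [0.1358 0.1379 0.1395 0.1715 0.1749]
((600.352294921875, 27.881690979003906), (54.6788215637207, 87.44528198242188), 31.02276039123535)
low 167 ((600.352294921875, 27.881690979003906), (54.6788215637207, 87.44528198242188), 31.02276039123535)
top 185 [0.0543 0.1368 0.1388 0.1404 0.1676]
((597.45947265625, 17.013118743896484), (66.27342987060547, 111.64273834228516), 12.545768737792969)
low 9 ((613.0745849609375, 15.243968963623047), (69.08470916748047, 105.2392349243164), 28.94721794128418)
clock 14.58 pos [0.6038 0.0224 0.1482] tooly 13.17 tilt -1.0 q6 -0.263 gap 0.125 F [-0.1 -0.7 -0.4] Tz [ 0.03 -0.01 -0.05] ff 49.079400300979614
shift units [-0.0016  0.0027  0.1831] min rows 1.7561514607643993
roll units 0.029021858905920794
```

View pics/s5.png

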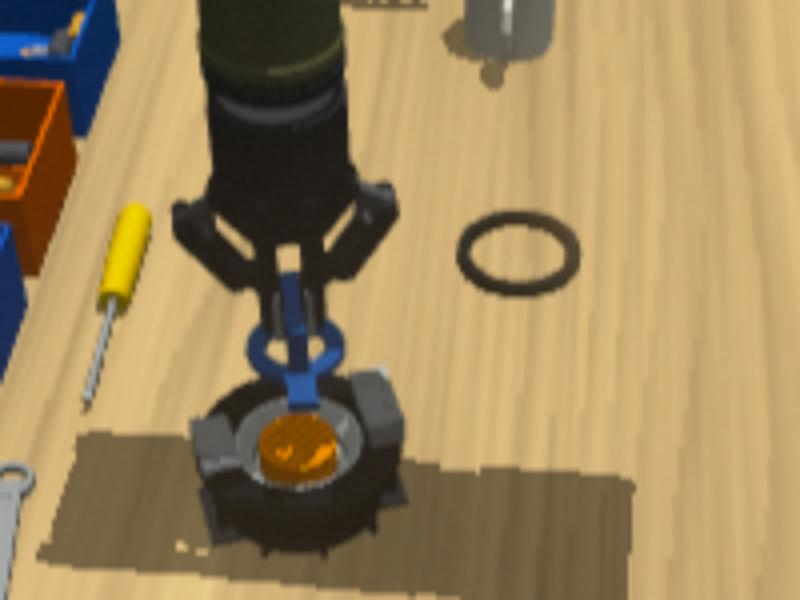

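The side crop shows the ring held level at (295,350) above the bowl, lugs towards and away from the camera. I check where its axis is along the bar.

Run:
```python
from h import *
a=np.radians(103.); e=np.array([np.cos(a),np.sin(a)]); f=np.array([-e[1],e[0]]); L=np.array([.605,.0222])
for n in("side","top"):
    p,d=optics.read_camera(n); P=cloud(n,d); P[d<=0]=0
    H,S,V=[cv2.cvtColor(p,cv2.COLOR_RGB2HSV)[...,i].astype(int) for i in range(3)]
    m=(np.hypot(P[...,0]-.605,P[...,1]-.022)<.08)&(S>110)&(H>95)&(H<130)&(P[...,2]>.128)&(P[...,2]<.145)
    q=P[m][:,:2]-L; s=q@e; t=q@f
    print(n,len(q),"along",np.percentile(s,[0,1,99,100]).round(4),"across",np.percentile(t,[0,1,99,100]).round(4))
    mid=(np.abs(t)<.012); print(" lug tips",s[mid].min().round(4),s[mid].max().round(4))
    l=s>.037; print(" lug+ across",t[l].mean().round(4),np.ptp(t[l]).round(4)) if l.any() else 0
    l=s<-.037; print(" lug- across",t[l].mean().round(4),np.ptp(t[l]).round(4)) if l.any() else 0
```

```text
side 169 along [-0.0169 -0.0144  0.0515  0.0522] across [-0.0259 -0.0254  0.0292  0.0299]
 lug tips 0.0146 0.0522
 lug+ across 0.0016 0.0169
top 168 along [-0.051  -0.0505  0.052   0.0524] across [-0.0059 -0.0052  0.0248  0.0262]
 lug tips -0.051 0.0524
 lug+ across 0.0036 0.0169
 lug- across 0.0035 0.0178
```

move_arm --plan '[[[-0.001,0.005,0.06],0,0],[[0,0,0.07],0,0],[[0,0,0.03],0,0],[[0,0,0.01],0,0],[[0,0,0.008],0,0],[[0,0,0.003],0,0],[[0,0,0],0,0],[[0,0,0],0,0],[[0,0,0],0,0]]'

```text
clock: 15.43
position: [0.6068, 0.0225, 0.0766]
orientation: [0.001, 0.622, 0.783, 0.001]
wrist_force: [0.4, -1.0, -1.2]
finger_gap: 0.127
finger_force: 49.1
```

```bash
python3 go.py .605 .022 .073 13
```

```text
clock 15.43 pos [0.6068 0.0225 0.0766] tooly 13.06 tilt -1.0 q6 -0.26 gap 0.127 F [ 0.4 -1.  -1.2] Tz [-0.02  0.01  0.02] ff 49.08753275871277
shift units [-0.0002 -0.0048  0.009 ] min rows 0.09771075470447808
roll units 0.00935121969242895
```

move_arm --plan '[[[0,0,0.004],0,0],[[0,0,0.003],0,0],[[0,0,0.002],0,0],[[0,0,0],0,0],[[0,0,0],0,0]]'

```text
clock: 15.85
position: [0.6064, 0.0225, 0.0731]
orientation: [0.001, 0.622, 0.783, 0.0]
wrist_force: [-0.9, 0.0, 5.2]
finger_gap: 0.128
finger_force: 50.0
```

move_arm --plan '[[[0,0,-0.0005],0.8,0],[[0,0,0],0.8,0],[[0,0,0],0.8,0],[[0,0,0],0.8,0],[[0,0,0],0.8,0],[[0,0,0],0.8,0],[[0,0,0],0.8,0],[[0,0,0],0.8,0]]'

```text
clock: 16.52
position: [0.6071, 0.0221, 0.0731]
orientation: [0.001, 0.846, 0.533, 0.001]
wrist_force: [-0.4, -0.9, 2.9]
finger_gap: 0.129
finger_force: 49.7
```

```bash
python3 go.py .605 .022 .073 -64
```

```text
clock 16.52 pos [0.6071 0.0221 0.0731] tooly -25.57 tilt -1.0 q6 0.414 gap 0.129 F [-0.4 -0.9  2.9] Tz [-0.22  0.02  0.01] ff 49.69150185585022
shift units [-0.0025 -0.0048  0.0003] min rows 0.05140225747417939
roll units 6.40554850914386
```

move_arm --plan '[[[0,-0.001,0],0.7,0],[[0,-0.001,0],0.7,0],[[0,0,0],0.7,0],[[0,0,0],0.7,0],[[0,0,0],0.7,0],[[0,0,0],0.7,0],[[0,0,0],0.7,0],[[0,0,0],0.7,0],[[0,0,0],0.7,0],[[0,0,0],0,0],[[0,0,0],0,0]]'

```text
clock: 17.43
position: [0.6062, 0.0227, 0.0731]
orientation: [0.0, 0.972, 0.233, 0.001]
wrist_force: [0.5, -0.3, 6.0]
finger_gap: 0.129
finger_force: 50.0
```

```bash
python3 go.py .605 .022 .073 -64; python3 rm.py
```

```text
clock 17.43 pos [0.6062 0.0227 0.0731] tooly -63.03 tilt -1.0 q6 1.068 gap 0.129 F [ 0.5 -0.3  6. ] Tz [-0.21  0.05 -0.07] ff 50.014296770095825
shift units [-0.0035  0.0001  0.0003] min rows 0.033458483143014625
roll units 0.16089084106803853
side 133 [0.0603 0.0624 0.064  0.0657 0.0989]
((600.2775268554688, 30.12494659423828), (78.96209716796875, 38.41804885864258), 26.185466766357422)
low 118 ((600.2775268554688, 30.12494659423828), (78.96209716796875, 38.41804885864258), 26.185466766357422)
top 121 [0.0589 0.0623 0.0641 0.0948 0.2125]
((582.5918579101562, 16.257577896118164), (30.96417808532715, 52.810150146484375), 11.221196174621582)
low 86 ((583.0641479492188, 16.351282119750977), (30.001192092895508, 52.810150146484375), 11.221196174621582)
```

move_arm --plan '[[[0,0,0],0.3,0],[[0,0,0],0,0],[[0,0,0],0,0.3],[[0,0,0],0,0.35],[[0,0,0],0,0.35],[[0,0,-0.02],0,0.4],[[0,0,-0.05],0,0.4],[[0,0,-0.09],0,0.5],[[0,0,-0.09],0,0.5],[[-0.04,0,-0.08],0,0.5],[[-0.09,0,-0.04],0,0.5],[[-0.09,0,0],0,0.5],[[-0.09,0,0],0,0.5],[[-0.09,0,0],0,0.5],[[0,0,0],0,0.5],[[0,0,0],0,0.5]]'

```text
clock: 18.87
position: [0.4582, -0.0452, 0.2206]
orientation: [-0.0, 0.976, 0.216, -0.0]
wrist_force: [-0.0, 0.4, 0.5]
finger_gap: 0.494
finger_force: 0.0
```

```bash
sed -i 's/"pics\/s5.png"/"pics\/s6.png"/; s/P\[...,2\]<.22)/P[...,2]<.105)/' rm.py; sed -i 's/^    if n=="side"/    b=q[q[:,2]>.088]; print("bar",len(b),cv2.minAreaRect((b[:,:2]*1e3).astype(np.float32)),b.mean(0))\n    if n=="side"/' rm.py; python3 rm.py; python3 go.py .605 .022 .073 -64
```

```text
side 174 [0.0551 0.062  0.0638 0.0965 0.1003]
((607.617919921875, 12.984214782714844), (74.91961669921875, 73.87589263916016), 82.43173217773438)
low 122 ((607.617919921875, 12.984214782714844), (74.91961669921875, 73.87589263916016), 82.43173217773438)
bar 52 ((605.4380493164062, 22.906898498535156), (53.723243713378906, 15.078160285949707), 23.710493087768555) [0.61114699 0.02457662 0.09734799]
top 319 [0.06   0.0622 0.0642 0.0963 0.1001]
((606.5404052734375, 23.144519805908203), (55.555240631103516, 70.9737548828125), 79.01079559326172)
low 218 ((606.5404052734375, 23.144519805908203), (55.555240631103516, 70.9737548828125), 79.01079559326172)
bar 93 ((603.388671875, 22.524629592895508), (55.65149688720703, 11.442117691040039), 24.852807998657227) [0.6036268  0.02256733 0.09732033]
clock 18.97 pos [ 0.4612 -0.0449  0.2208] tooly -64.97 tilt -1.0 q6 0.945 gap 0.499 F [ 0.7 -0.5 -0.5] Tz [ 0.05 -0.    0.01] ff 0.0
shift units [3.957e-01 2.000e-04 3.703e-01] min rows 5.198381302664058
roll units -0.16117717009951585
```

View pics/s6.png

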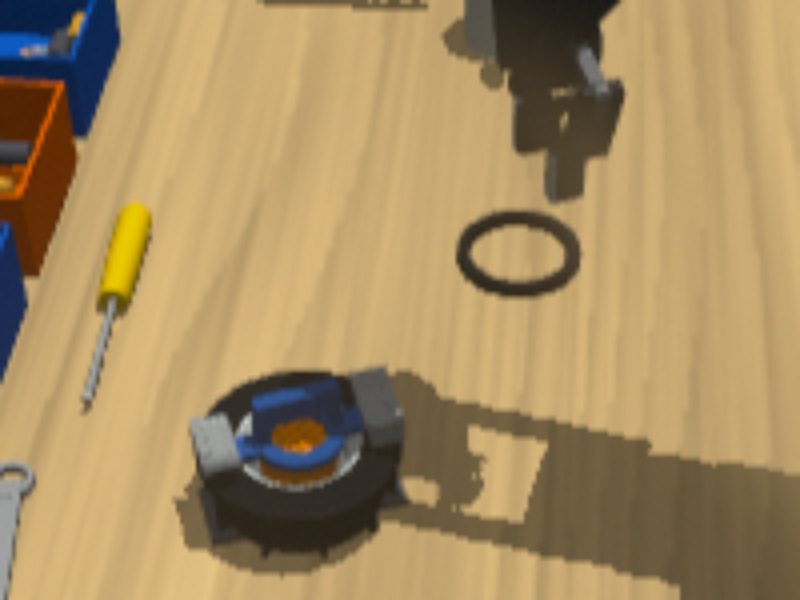

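The final crop shows the ring flat on the lens at (300,430), lugs under both claws and the arm clear. The bar is at about 24–25° against lamp x at 26°, with its top at 0.097, as it should be.

```bash
python3 -c "
from station import workorder; print(workorder.sign_off())"
```

```text
the job is handed in; nothing more can be done
None
```

The fog lamp is assembled and handed in: by the last camera check the amber lens is flat in the bowl and the blue ring is turned home under both claws, with the arm clear; sign-off gave no verdict.

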